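Wind the length gauge up to the boring bar

ROBOT

A 6-joint arm with a two-finger parallel gripper is mounted at the origin on the work surface. World frame = base frame: x ahead of the robot, y to its left, z up, the work surface at z = 0. Lengths are in m, angles in degrees, forces in N, time in s.
With the tool pointing down it reaches from about 0.35 to 1 m from the base axis. Payload 7.1 kg.
Tool frame: the origin (TCP) lies at the very end of the fingers, on their centre line; the grasp point (between the pads) lies 19 mm behind it (robot.pinch_z is the z of the grasp point in the tool frame, in m); z points along the fingers, y is the line along which they close (so a half turn about z gives the same grasp; the last joint's range is limited). The gripper opens to 85 mm and grips with 20 to 120 N. Pads are 22 mm wide; open, the fingers measure 114 mm over their backs; the gripper's body (76 mm by 85 mm) begins 54 mm behind the grasp point. The pads swing forward as they close: fully open they stand 13 mm farther back than shut.
Start: joints at [63.312, 24.242, 93.386, -0, 62.372, -1.089], TCP at [0.27, 0.564, 0.231] pointing down, gripper open.
Joint ranges: [-172.04, 172.04], [-51.8, 120.97], [4.93, 147.93], [-75.15, 255.16], [6.16, 154.13], [-145.62, 145.62]. Speed limits (degrees/s): [136.94, 136.94, 172.46, 180, 180, 180].

INTERFACE

Orientations are given as a 3x3 rotation matrix whose columns are the frame's x, y, z axes.
In Python, from rig import robot gives the robot as it stands. Calls block until the motion is done:
- robot.movep(position, orientation): joint-space move of the TCP to a pose.
- robot.movel(position, rate=0.15, rotation=None): straight line of the TCP; rotation=None keeps the orientation; rate is the mean speed in m/s.
- robot.set_joints(angles): joint-space move.
- robot.open_gripper() and robot.gripper_close(): open the fingers fully, or close them until they stop; the grip force is fixed at half the most.
- robot.wait(seconds).
- robot.ik(position, orientation): joint angles nearest the present ones, or None.
- robot.capture(name): name is "scene" or "side" or "wrist"; returns a dict with "image" (420x560x3 uint8, red, green, blue), "fx", "fy", "cx", "cy" (pixels), "extrinsics" (4x4, takes a point from camera to world coordinates); the wrist camera has in their place "T_tool_cam" (4x4, takes a point from camera to tool coordinates, whose origin is the TCP and whose axes are the flange's). Camera axes: x right, y down, z forward; pixel columns grow to the right and rows downward; lengths in m; the calibration is good to about 2 mm. The wrist camera is an equidistant fisheye: a pixel r from the principal point sees the ray r / f radians off the axis. A picture is of the moment at which its call begins: read the wrist's pose just before it. There is no depth.
A pose or a line that the arm cannot do raises robot.IKError and nothing moves.
- robot.sign_off(): hands the job in; it is judged then, once.
Trained networks look in a picture, given as the dict that the camera call returned (one of the last four; its "shot" number tells which), for a name from the list of things; names that differ only in an ending like _2 or _b are one class to them, and where a whole thing is asked for, a point or a joint stands for the part that bears it (a point fixed in the world has none). Each returns a list of dicts, best first, with "p" (0 to 1); they miss things now and then, are a little off and sometimes report something else, mostly with a low value. They report only what shows in the picture. A call takes as long as a camera call.
- robot.recognise(picture, thing): "rect" ([left, top, width, height] in pixels, round what is visible of it).
- robot.cut_out(picture, thing): "mask" (420x560 bool, what is visible of it) and "rect" ([left, top, width, height] in pixels, round what is visible of it).
Readings, each from a call of its own:
- robot.current_time_s(): time.
- robot.current_qpos(): joint angles.
- robot.current_dq(): joint speeds.
- robot.current_effort(): joint torques, N m.
- robot.current_eef_pos(): TCP position.
- robot.current_orientation(): TCP orientation.
- robot.current_contact_force(): force on the tool from outside, world axes, zero at the start.
- robot.current_ft_torque(): the same for the moment, N m.
- robot.current_opening(): opening from 0.0 (shut) to 1.0 (fully open).
- robot.current_grip_force(): force on a finger pad.
Only numpy, scipy, OpenCV 4.12 (cv2) and the standard library are available. Lean on these libraries where they do the work, as an engineer would, in place of code of your own. Each camera call takes 0.05 s, during which the arm holds its last target. There are 200 camera calls.

TASK

A boring bar is clamped in one of the two blue length gauges on the stores bench, the one with the orange crank knob. Wind that gauge's handwheel clockwise (seen from above) by its knob until the brass pad of the red slide touches the end of the bar, then let go. Leave the empty gauge with the black knob as it is.

Things in the scene. Friction and masses are not known exactly. Their poses are not given: they have to be found in the camera images.
- gauge: Gauge to use: fixed blue bed 395 x 90 x 30 mm, level steel handwheel at its robot end, red slide, 28 mm boring bar under a yellow strap at the far end. Origin: on the bench right below the upright wheel axis; x along the bed from wheel to bar, z up. Wheel rim 134 mm across, top 103 mm above the bench, hub and knob foot to 108; slide and bar up to 97 mm.
- wheel (a joint): Turn of its handwheel, rad, growing clockwise from above; 0 to 1.2 at the start. Each rad drives the slide 15 mm to the bar; at 3.2 its pad touches the bar and the wheel stops hard. At value q the knob lies at angle pi - q, counter-clockwise from the gauge's x. Turning takes 3 to 4 N at the knob; the wheel stays where left.
- knob (a point): Orange upright crank knob of that wheel: cylinder 22 mm across, 55 mm tall (107 to 162 mm above the bench), 60 mm from the wheel axis. It spins freely on its own pin, so the gripper need not turn with the wheel. The point is on the knob's axis, 138 mm above the bench.
- spare_knob (a point): Black crank knob of the other, empty gauge, otherwise built the same; point as for the orange knob. To be left where it is.

How it is judged (in metres and radians):
At the end, for the whole second after the job is handed in: The orange-knobbed wheel is wound to its stop, with the slide touching the bar (wheel past 3.0 rad, a gap of 3 mm at most), and is at rest; the black knob is within 10 mm of where it was (value of joint wheel above 3 rad and velocity of joint wheel between -0.05 and 0.05 rad/s and distance of spare_knob from where it was at the start of the episode below 0.01 m).
It fails at once if the wheel of the empty gauge is turned (its black knob moves more than 10 mm) (distance of spare_knob from where it was at the start of the episode above 0.01 m).
It also fails if it takes over 35 s, if anything falls off the work surface, if the arm or the gripper's body presses on something with over 40 N, if the wrist force passes 120 N, or if a joint passes its speed limit or range.

## Working session

There is one attempt and no reset: what is moved stays moved. The work goes in short steps, each a Python script; the robot and the scene stay as the last script left them, time stands still between calls to the robot, and variables do not carry over. Pictures are saved under pics/ and viewed, at most 10 in all, crops included, and the job is handed in when it is done.

```bash
mkdir -p pics; cat > h.py <<'E'
import numpy as np, cv2
from rig import robot
def ray(c,u,v):
    T=np.array(c["extrinsics"]); d=np.array([(u-c["cx"])/c["fx"],(v-c["cy"])/c["fy"],1.])
    d=T[:3,:3]@d; return T[:3,3],d/np.linalg.norm(d)
def at_z(c,u,v,z):
    o,d=ray(c,u,v); return o+d*(z-o[2])/d[2]
def tri(rs):
    A=sum(np.eye(3)-np.outer(d,d) for o,d in rs); b=sum((np.eye(3)-np.outer(d,d))@o for o,d in rs)
    return np.linalg.solve(A,b)
E
python3 - <<'E'
from h import *
ims=[]
for n in("scene","side"):
    c=robot.capture(n); im=cv2.cvtColor(c["image"],cv2.COLOR_RGB2BGR)
    print(n,np.round(c["extrinsics"],3).tolist(),c["fx"])
    for t,k in(("knob",.138),("spare_knob",.138),("gauge",.06),("wheel",.1)):
        for r in robot.recognise(c,t)[:2]:
            l,tp,w,h=r["rect"]; print(t,round(r["p"],2),np.round(r["rect"]),np.round(at_z(c,l+w/2,tp+h/2,k),3))
    cv2.imwrite(f"pics/{n}.png",im)
E
```

```text
scene [[0.736, 0.425, -0.527, 1.041], [0.677, -0.439, 0.591, -0.609], [0.019, -0.791, -0.611, 0.731], [0.0, 0.0, 0.0, 1.0]] 525.6558631103832
knob 0.77 [195. 224.  81.  79.] [ 0.566 -0.174  0.138]
spare_knob 0.64 [337. 155.  64.  52.] [0.587 0.184 0.138]
gauge 0.85 [196. 222. 206. 197.] [ 0.681 -0.142  0.06 ]
wheel 0.69 [199. 221.  76.  80.] [ 0.533 -0.141  0.1  ]
side [[0.885, -0.252, 0.393, 0.221], [-0.466, -0.517, 0.718, -0.485], [0.022, -0.818, -0.574, 0.517], [0.0, 0.0, 0.0, 1.0]] 392.01670278132974
knob 0.71 [323. 224.  90.  90.] [ 0.53  -0.183  0.138]
spare_knob 0.65 [236. 130.  62.  59.] [0.55  0.183 0.138]
gauge 0.7 [310. 224. 227. 128.] [ 0.648 -0.196  0.06 ]
wheel 0.61 [321. 226.  92.  86.] [ 0.561 -0.151  0.1  ]
```

View pics/scene.png

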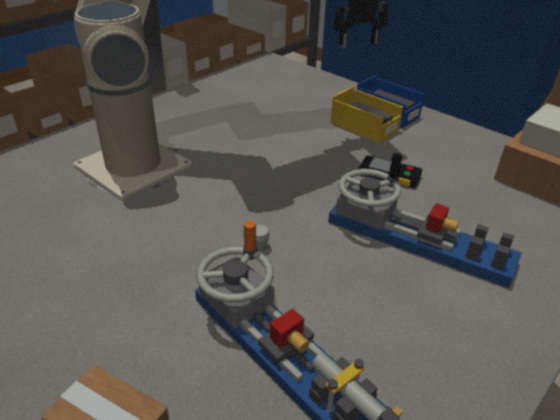

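View pics/side.png

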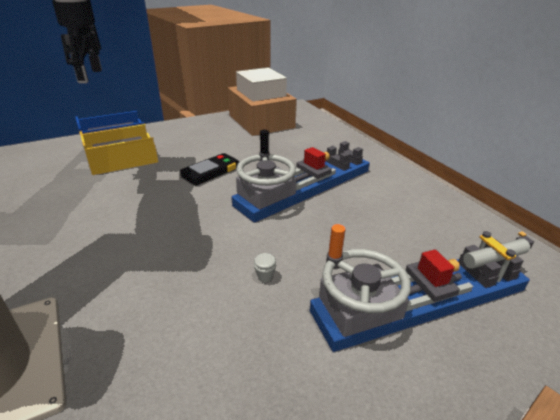

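The knobs and hubs are clear in both views: orange knob at scene (250,237) and side (337,241), hub tops at scene (235,269) and side (366,276). The black knob is well away, near side (264,142).

```bash
python3 - <<'E'
from h import *
# orange knob by colour within the neighbourhood, hub + bar by pixel
win={"scene":(235,215,265,255),"side":(322,218,352,264)}
hub={"scene":(235,268),"side":(366,275)}
pad={"scene":(298,341),"side":(454,266)}
strap={"scene":(347,376),"side":(497,246)}
K=[];H=[];S=[];P=[]
for n in win:
    c=robot.capture(n); hsv=cv2.cvtColor(c["image"],cv2.COLOR_RGB2HSV)
    x0,y0,x1,y1=win[n]; m=cv2.inRange(hsv[y0:y1,x0:x1],(3,150,80),(17,255,255))
    v,u=np.nonzero(m); print(n,len(u),u.min()+x0,u.max()+x0,v.min()+y0,v.max()+y0)
    K.append(ray(c,u.mean()+x0,v.mean()+y0)); H.append(ray(c,*hub[n])); S.append(ray(c,*strap[n])); P.append(ray(c,*pad[n]))
    print("hub@.108",at_z(c,*hub[n],.108).round(4),"knob@.136",at_z(c,u.mean()+x0,v.mean()+y0,.136).round(4))
k,h,s,p=map(tri,(K,H,S,P)); print("tri knob",k,"hub",h,"strap",s,"pad",p)
print("r",np.linalg.norm((k-h)[:2]),"ang",np.degrees(np.arctan2(*(k-h)[1::-1])),"yaw",np.degrees(np.arctan2(*(s-h)[1::-1])))
E
```

```text
scene 277 244 254 221 249
hub@.108 [ 0.5511 -0.1615  0.108 ] knob@.136 [ 0.5298 -0.1047  0.136 ]
side 403 329 344 224 257
hub@.108 [ 0.5438 -0.1678  0.108 ] knob@.136 [ 0.5277 -0.1078  0.136 ]
tri knob [ 0.52930001 -0.10488441  0.13460285] hub [ 0.5486052  -0.16106905  0.103271  ] strap [ 0.81465342 -0.1937539   0.0867101 ] pad [ 0.7171632  -0.18882763  0.07625277]
r 0.05940878971705928 ang 108.96285302115263 yaw -7.003869105903278
```

```bash
cat >> h.py <<'E'
def R(a,s):  # tool down, y tangential at wheel angle a (rad)
    y=s*np.array([-np.sin(a),np.cos(a),0]); z=np.array([0,0,-1.]); return np.column_stack([np.cross(y,z),y,z])
E
python3 - <<'E'
from h import *
k=np.array([.529,-.1055]); h=np.array([.5475,-.163])
for s in(1,-1):
    for a in(109,50,-12):
        r=np.radians(a); q=robot.ik(np.r_[h+.06*np.array([np.cos(r),np.sin(r)]),.119],R(r,s)); print(s,a,None if q is None else np.round(q))
    
best=min((1,-1),key=lambda s:max(abs(robot.ik(np.r_[k,.119],R(np.radians(a),s))[5]) for a in(109,-12)))
s=best; print("s",s)
robot.movep([*k,.27],R(np.radians(109),s))
p=np.array(robot.current_eef_pos());Ro=np.array(robot.current_orientation())
c=robot.capture("wrist"); T=np.array(c["T_tool_cam"]); print(p,T.round(3).tolist(),c["fx"],c["cx"],c["cy"],robot.current_time_s())
def wz(u,v,z):
    d=np.array([(u-c["cx"])/c["fx"],(v-c["cy"])/c["fy"]]); th=np.linalg.norm(d); d=np.r_[d/th*np.sin(th),np.cos(th)]
    o=p+Ro@T[:3,3]; d=Ro@T[:3,:3]@d; return o+d*(z-o[2])/d[2]
hsv=cv2.cvtColor(c["image"],cv2.COLOR_RGB2HSV); m=cv2.inRange(hsv,(3,150,60),(17,255,255))
n,l,st,ce=cv2.connectedComponentsWithStats(m)
for i in range(1,n):
    if st[i,4]>40: print(st[i],ce[i].round(1),wz(*ce[i],.138).round(4))
for t in("wheel","knob"):
    for r in robot.recognise(c,t)[:1]: x,y,w,hh=r["rect"]; print(t,r["p"],r["rect"],wz(x+w/2,y+hh/2,.103))
cv2.imwrite("pics/w.png",cv2.cvtColor(c["image"],cv2.COLOR_RGB2BGR))
import pickle; pickle.dump((c,p,Ro),open("w.pkl","wb"))
E
```

```text
1 109 None
1 50 None
1 -12 [-17.  33.  96.  -0.  51. -95.]
-1 109 [-13.  26. 109.  -0.  45. -32.]
-1 50 [-12.  30. 101.  -0.  49.  28.]
-1 -12 [-17.  33.  96.  -0.  51.  85.]Traceback (most recent call last):
  File "<stdin>", line 7, in <module>
  File "<stdin>", line 7, in <lambda>
  File "<stdin>", line 7, in <genexpr>
TypeError: 'NoneType' object is not subscriptable
```

```bash
cat >> h.py <<'E'
def wz(c,p,Ro,u,v,z):
    T=np.array(c["T_tool_cam"]); d=np.array([(u-c["cx"])/c["fx"],(v-c["cy"])/c["fy"]]); th=np.linalg.norm(d); d=np.r_[d/th*np.sin(th),np.cos(th)]
    o=p+Ro@T[:3,3]; d=Ro@T[:3,:3]@d; return o+d*(z-o[2])/d[2]
E
python3 - <<'E'
from h import *
import pickle
k=np.array([.529,-.1055])
robot.movep([*k,.27],R(np.radians(109),-1))
p=np.array(robot.current_eef_pos());Ro=np.array(robot.current_orientation())
c=robot.capture("wrist"); pickle.dump((c,p,Ro),open("w.pkl","wb")); print(p,np.round(c["T_tool_cam"],3).tolist(),robot.current_time_s())
hsv=cv2.cvtColor(c["image"],cv2.COLOR_RGB2HSV); m=cv2.inRange(hsv,(3,150,60),(17,255,255))
n,l,st,ce=cv2.connectedComponentsWithStats(m)
for i in range(1,n):
    if st[i,4]>40: print(st[i],ce[i].round(1),wz(c,p,Ro,*ce[i],.15).round(4))
for t in("wheel","knob"):
    for r in robot.recognise(c,t)[:1]: x,y,w,hh=r["rect"]; print(t,r["p"],r["rect"],wz(c,p,Ro,x+w/2,y+hh/2,.103))
cv2.imwrite("pics/w.png",cv2.cvtColor(c["image"],cv2.COLOR_RGB2BGR))
E
```

```text
[ 0.52919425 -0.10482377  0.26996756] [[0.001, -0.948, -0.319, 0.083], [1.0, 0.001, -0.0, -0.001], [0.0, -0.319, 0.948, -0.143], [0.0, 0.0, 0.0, 1.0]] 3.1917
[269 185  25  37 649] [280.9 204.7] [ 0.5275 -0.1033  0.15  ]
wheel 0.76 [222.2, 177.2, 123.5, 126.4] [ 0.54778472 -0.1524907   0.103     ]
knob 0.6 [219.3, 179.4, 124.1, 117.8] [ 0.54445743 -0.15113405  0.103     ]
```

View pics/w.png

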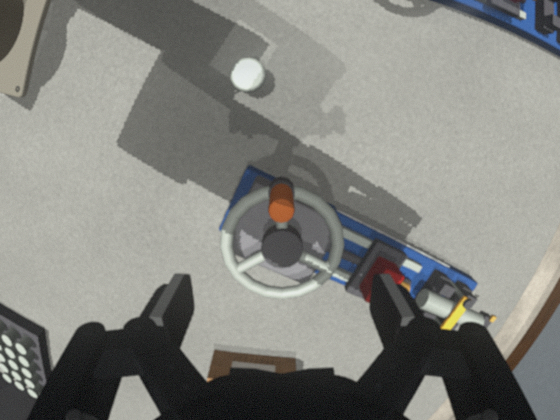

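The wrist view shows the orange knob (top face centre about (282,211)) and the hub top at about (282,243). The fingers straddle the knob's line with nothing above the rim in the way. I'll refine, descend and grip.

```bash
python3 - <<'E'
from h import *
import pickle
c,p,Ro=pickle.load(open("w.pkl","rb"))
kt=wz(c,p,Ro,282,211,.162); hb=wz(c,p,Ro,282,243,.108); rc=wz(c,p,Ro,283,241,.1)
print(kt,hb,rc,np.linalg.norm((kt-hb)[:2]))
k=np.mean([kt[:2],[.529,-.1055],[.529,-.1055]],0); print(k)
robot.movel([*k,.121],rate=.12); print(robot.current_contact_force())
robot.gripper_close(); print(robot.current_opening(),robot.current_grip_force(),robot.current_contact_force(),robot.current_eef_pos(),robot.current_time_s())
E
```

```text
[ 0.52890922 -0.10454132  0.162     ] [ 0.54611082 -0.15386234  0.108     ] [ 0.54751654 -0.15468061  0.1       ] 0.0522346441164494
[ 0.52896974 -0.10518044]
[-0.21803041  0.57816903  0.47643958]
0.2445256410254368 58.46409559249878 [-0.97545496 -0.01322984  4.92902697] [ 0.52898729 -0.10519242  0.12128649] 5.2917
```

```bash
cat > turn.py <<'E'
from h import *
k=np.array([.52899,-.10519]); a=np.radians(109); rad=lambda a:np.array([np.cos(a),np.sin(a)])
h=k-.06*rad(a); r=.06; f0=np.array(robot.current_contact_force())
while a>np.radians(-25):
    a-=np.radians(8 if a>np.radians(5) else 2)
    robot.movel([*(h+r*rad(a)),.121],rate=.08,rotation=R(a,-1))
    f=np.array(robot.current_contact_force())-f0; e=rad(a); fr=f[:2]@e; ft=f[:2]@[-e[1],e[0]]
    pos=np.array(robot.current_eef_pos()); print(round(np.degrees(a)),"fr %.1f ft %.1f fz %.1f"%(fr,ft,f[2]),(pos[:2]).round(4),round(robot.current_time_s(),2))
    if abs(fr)>40 or abs(ft)>25: break
    if abs(fr)>8: h=h+e*np.sign(fr)*.001   # yield to the radial force
E
python3 turn.py
```

```text
101 fr 2.6 ft -2.1 fz -0.1 [ 0.5378 -0.1029] 5.58
93 fr 2.2 ft -1.4 fz 0.6 [ 0.546  -0.1019] 5.88
85 fr 1.9 ft -2.6 fz -0.0 [ 0.5543 -0.1021] 6.17
77 fr 3.0 ft -2.3 fz 0.5 [ 0.5626 -0.1034] 6.46
69 fr 2.0 ft -2.2 fz 0.0 [ 0.5706 -0.1059] 6.75
61 fr 3.4 ft -1.4 fz -0.3 [ 0.5783 -0.1095] 7.04
53 fr 2.8 ft -1.6 fz -0.0 [ 0.5853 -0.1141] 7.33
45 fr 3.1 ft -0.5 fz 0.5 [ 0.5916 -0.1197] 7.62
37 fr 3.8 ft -1.5 fz -0.5 [ 0.5971 -0.1261] 7.92
29 fr 2.5 ft -0.7 fz 0.3 [ 0.6016 -0.1333] 8.21
21 fr 2.5 ft -1.4 fz 0.3 [ 0.605  -0.1409] 8.5
13 fr 2.9 ft -0.7 fz 0.8 [ 0.6074 -0.149 ] 8.79
5 fr 2.3 ft -1.0 fz 0.7 [ 0.6086 -0.1573] 9.08
-3 fr 2.2 ft -1.6 fz 0.4 [ 0.6086 -0.1658] 9.38
-5 fr 2.0 ft 0.6 fz 0.9 [ 0.6084 -0.1675] 9.62
-7 fr 2.8 ft 0.9 fz 1.3 [ 0.6082 -0.1694] 9.88
-9 fr 2.2 ft 1.3 fz 0.1 [ 0.6079 -0.1714] 10.12
-11 fr 1.9 ft 4.9 fz 1.4 [ 0.6077 -0.1726] 10.38
-13 fr 1.9 ft 14.8 fz 2.1 [ 0.6076 -0.1728] 10.62
-15 fr 1.8 ft 23.4 fz 2.2 [ 0.6076 -0.173 ] 10.88
-17 fr -0.3 ft 31.1 fz 0.8 [ 0.6075 -0.1732] 11.12
```

The wheel hit its stop at about -11°, as predicted. I'll unload, release and lift, then check.

```bash
python3 - <<'E'
from h import *
p=robot.current_eef_pos()
robot.movel([.6077,-.1728,.121],rate=.05); print(robot.current_contact_force())
robot.open_gripper(); robot.wait(.2)
q=robot.current_eef_pos(); robot.movel([q[0],q[1],.28],rate=.15)
c=robot.capture("side"); hsv=cv2.cvtColor(c["image"],cv2.COLOR_RGB2HSV)
cv2.imwrite("pics/end.png",cv2.cvtColor(cv2.resize(c["image"][100:360,220:560],None,fx=2,fy=2),cv2.COLOR_RGB2BGR))
print(robot.current_time_s())
E
```

```text
[0.25624056 1.81475547 5.84957145]
13.5167
```

View pics/end.png

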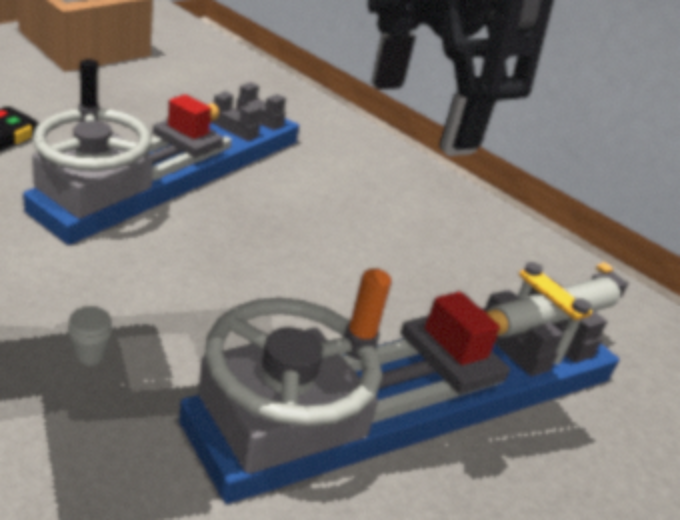

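The picture shows the brass pad (crop (500,322)) against the bar end. The orange knob (370,310) now points along the bed, the black knob (90,85) is unmoved, and the gripper is clear.

```bash
python3 -c "
from rig import robot
print(robot.sign_off())"
```

```text
the job is handed in; nothing more can be done
None
```

I wound the orange-knobbed wheel to its stop so the brass pad touches the bar, then let go of the knob; the black knob was left where it was, and the job was handed in at about 13.5 s of the 35 s allowed (no verdict was returned).

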